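# Close the topping pot at a sandwich counter and take off its dust cover

## Robot

A 6-joint arm with a two-finger parallel gripper is mounted at the origin on the work surface. World frame = base frame: x ahead of the robot, y to its left, z up, the work surface at z = 0. Lengths are in m, angles in rad, forces in N, time in s.
With the tool pointing down it reaches from about 0.225 to 0.875 m from the base axis. Payload 3.4 kg.
Tool frame: the origin (TCP) lies at the centre of the arm's flange, where the gripper is bolted on; the fingertips stand 173 mm ahead of it and the grasp point (between the pads) lies 155 mm ahead of it (manip.grip_depth is the distance from the TCP to the grasp point, in m); z points along the fingers, y is the direction in which the jaws open and shut (so a half turn about z gives the same grasp; the last joint's range is limited). The gripper opens to 85 mm and grips with 20 to 120 N. Pads are 22 mm wide; open, the fingers measure 114 mm over their backs; the gripper's body (76 mm by 85 mm) begins 54 mm behind the grasp point. The pads swing forward as they close: fully open they stand 13 mm farther back than shut.
Start: joints at [-1.33, 0.276, 1.505, -0, 1.361, -0.121], TCP at [0.204, -0.538, 0.405] pointing down, gripper open.
Joint ranges: [-2.89, 2.89], [-0.75, 2.08], [0.22, 2.7], [-1.18, 4.32], [0.11, 2.71], [-2.7, 2.7]. Speed limits (rad/s): [2.57, 2.57, 3.14, 3.14, 3.14, 3.14].

## Interface

Orientations are given as a rotation vector (axis times angle).
In Python, from cell import manip gives the robot as it stands.
- The arm moves only by the tool move_arm, never from a script. Its argument "deltas" is a list of rows, each a list of 4 numbers: the shift along the tool's x, y, z each as a share of 0.5 m, from -1 to 1, then the turn about the tool's z as a share of 60 degrees, from -1 to 1. In form: [[dx, dy, dz, spin], ...]. A call has 1 to 5 rows; each row is the pose to reach, as a shift and turn from the pose commanded when the call began, along the tool's axes at that moment; what a row does not reach only later rows make up. A row lasts 1/8 s, in which the tool goes at most 62.5 mm and 10.7 degrees, less where a joint would pass 70% of its speed; a pose out of reach is approached as far as the arm can. A call with a number of a shift or a turn outside -1 to 1 is refused whole. A call with a gripper value outside its range is refused whole. "hand" is the finger opening in mm, from 0 to 85.4, set as the call begins (left out, the last holds). The fingers move at their own pace and stop on an object; "force" is the grip in N (left out, the last holds). Time passes only in rows, so rows that repeat a pose let the fingers close. It gives the time, the measured TCP pose, the force and the opening at its end, in the units of the state.
- manip.get_state(): the state, without advancing time (a new reading comes with each control period).
- manip.capture(name): name is "scene" or "top"; returns the picture (400x640x3 uint8, red, green, blue); there is no depth.
- manip.camera_model(name): a dict with "fx", "fy", "cx", "cy" (pixels), "xyz" and "orientation" of the camera in the world. Camera axes: x right, y down, z forward; pixel columns grow to the right and rows downward; lengths in m; the calibration is good to about 2 mm. A picture is of the moment at which its call begins. camera_model takes no time and is no camera call.
- manip.sign_off(): hands the job in, once; it reports no verdict.
The state is a dict: "time": time; "qpos": joint angles; "joint_velocities": joint speeds; "tau": joint torques, N m; "tool_pos": TCP position; "eef_rot": TCP orientation; "ft_force": force on the tool from outside, world axes, zero at the start; "ft_torque": the same for the moment, N m; "gripper_width": finger opening in m.
Only numpy, scipy, OpenCV 4.12 (cv2) and the standard library are available. Lean on these libraries where they do the work, as an engineer would, in place of code of your own. Each camera call takes 0.05 s, during which the arm holds its last target. There are 200 camera calls.

## Task

Turn the yellow clamp knob on the lid stand until its tongue is swung well clear of the nested lids, then lift both lids together by the red stem and set them onto the steel pot so that the red inner lid closes it, letting go only once it sits fully home. Then take the aluminium dust cover alone by its blue collar, lift it straight up until it is well clear above the red stem, and finish while still holding it there, level and still over the pot, with the red lid left undisturbed on the pot. Leave the pot where it stands and do not disturb the other things on the counter.

Things in the scene. Friction and masses are not known exactly. Their poses are not given: they have to be found in the camera images.
- lid_stand: Black round lid stand fixed to the counter, 168 mm across; origin at the centre of its underside, x towards the clamp post, whose axis is 103 from the centre. The lids rest on its flat top, 20 above the counter, between three guide blocks (tops 42 above the counter, about 4 play around the cover). Stands left or right, yaw varies.
- clamp_grip (a point): Point on the yellow clamp knob's turning axis, 77 mm above the counter. The knob is an upright bar, 44 long (this point's x axis), 14 wide (its y axis), from 25 below to 10 above this point: pinch it across the 14. Underneath, 25 to 31 below, a tongue 14 wide reaches 40 from the axis along +x; it lies 3 above the cover and blocks lifting the lids.
- clamp (a joint): Clamp knob angle, rad, growing anticlockwise seen from above. 0: tongue points at the stand's centre, over the lids. Starts at 0 to 0.35; stops at 0 and 1.6. From about 0.95 the tongue clears the lids; above 1.05 is well clear. Light friction (about 0.04 N m); stays where left.
- pot: Round stainless steel pot, loose, 0.9 kg, open at the top, 124 mm outside diameter, 116 inside, 90 high; origin at the centre of its underside, z up. With the red lid home, the red lid's origin is 76 above the pot's.
- inner_lid: Red inner lid, 0.25 kg, origin at centre of underside, z up. Plug 106 mm across (chamfered foot) at heights 0 to 14, flange 132 across 14 to 19, round stem 18 across 19 to 85. Plug enters the pot with 5 play all round; flange rests on the rim. Starts standing on the lid stand, cover on its flange, the top 30 of the stem free above the collar; lifted by the stem, it carries the cover.
- outer_lid: Aluminium dust cover, 0.2 kg, origin at centre of its lower edge's plane, z up. Skirt 146 mm outside, 138 inside, heights 0 to 14; top plate 14 to 18; blue collar 50 outside, 42 inside, 18 to 50, the red stem passing through. Nested, its origin is 5 above the red lid's (3 play sideways, loose); above 85 its lower edge is clear over the stem.
- roll_a: Bystander: bread roll in a paper sleeve, 180 long (own x axis), 64 thick, origin on the surface under its middle.
- roll_b: Bystander: second such bread roll.
- bowl: Bystander: small white bowl, 100 across, 45 high, origin under its middle.
- sauce_red: Bystander: red squeeze bottle, 52 across, 170 high, origin under its middle.
- sauce_brown: Bystander: brown sauce bottle, 56 across, 190 high, origin under its middle.
- jar: Bystander: glass jar with white cap, 72 across, 90 high, origin under its middle.
- spoon: Bystander: steel spoon, 200 long, lying on the counter along its own x axis, origin near its middle, on the surface.
There are look-alikes about, which are no part of the job. Several things have the shape of the inner_lid; the one meant has the colours described above.

How it is judged:
By the outcome, as a careful person would: the job done as asked, in the order asked, and still so for the second after the job is handed in, while the arm keeps its last pose, push and grip.
It also fails if it takes over 61 s, if anything falls off the work surface, if the arm or the gripper's body presses on something with over 40 N, if the wrist force passes 120 N, or if a joint passes its speed limit or range.

## Working session

There is one attempt and no reset: what is moved stays moved. The work goes in short steps, Python scripts to look and compute and a tool call to move; the robot and the scene stay as the last step left them, time stands still between calls to the robot, and variables do not carry over. Pictures are saved under pics/ and viewed, about 8 in all and at most 12, crops included, and the job is handed in when it is done.

Besides the shell and the picture viewer there is one more tool, called after ">>>" by a JSON object that holds its "api" and its "payload". move_arm: Moves the arm, as the interface text tells. Shift numbers are shares of 0.5 m and turn numbers shares of 60 degrees, none past 1 either way. Its arguments: {"type":"object","properties":{"deltas":{"type":"array","items":{"type":"array","items":{"type":"number","minimum":-1,"maximum":1}}},"hand":{"type":"number"},"force":{"type":"number"}},"required":["deltas"]}

```bash
mkdir -p pics; ls
python3 - <<'E'
from cell import manip
import cv2
for n in ("scene","top"):
    cv2.imwrite(f"pics/{n}0.png",manip.capture(n)[:,:,::-1]); print(manip.camera_model(n))
print(manip.get_state())
E
```

```text
pics
{'fx': 378.24716888506936, 'fy': 378.24716888506936, 'cx': 318.0526855602371, 'cy': 196.3110556556319, 'xyz': array([ 0.90005355, -0.646015  ,  0.78846721]), 'orientation': array([-2.27532029, -0.63017829,  0.29089568])}
{'fx': 423.3282630348366, 'fy': 423.3282630348366, 'cx': 313.6470400817286, 'cy': 204.03645774163834, 'xyz': array([ 0.33856131, -0.03300934,  1.27060813]), 'orientation': array([-2.13513164,  2.14901144, -0.14650265])}
{'time': 0.1, 'qpos': array([-1.32998478e+00,  2.76533680e-01,  1.50600735e+00,  2.03362029e-05,
        1.36071594e+00, -1.20973773e-01]), 'joint_velocities': array([ 0.00035353, -0.00233552, -0.00276636, -0.00036546,  0.00046661,
        0.0002479 ]), 'tau': array([ 3.25031302e-03, -4.17698264e+01, -2.46404922e+01,  1.60380807e-05,
        5.82660708e-03,  1.01513388e-05]), 'tool_pos': array([ 0.20348528, -0.53758821,  0.40392456]), 'eef_rot': array([-3.08869862e+00, -5.64891165e-01,  1.25305990e-04]), 'ft_force': array([-0.7896633 , -0.53696516, -0.55291553]), 'ft_torque': array([-0.06229855, -0.00260303, -0.05753819]), 'gripper_width': 0.08532366636559517}
```

View pics/scene0.png

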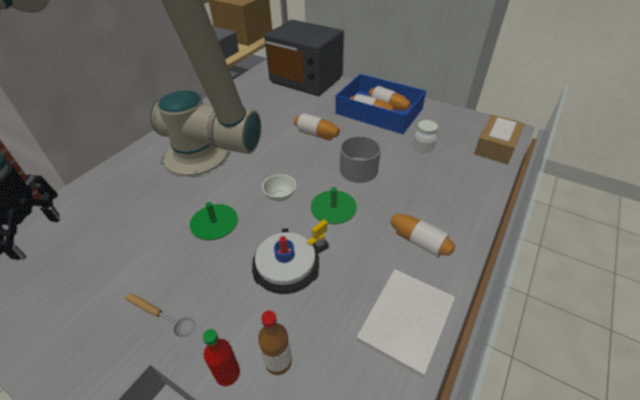

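View pics/top0.png

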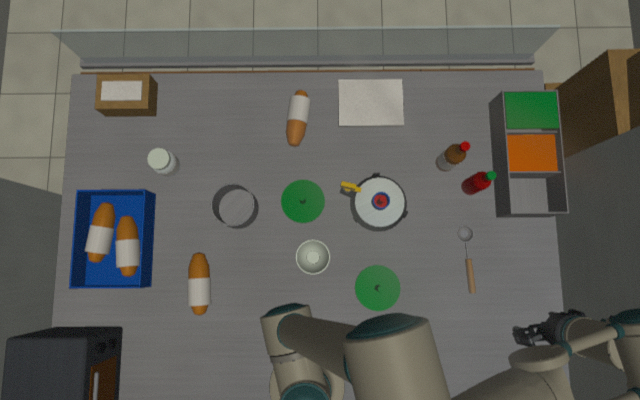

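The top view shows the stand at about (379,202), the yellow knob at (350,187), the pot at (236,206), and green look-alike lids at (303,201) and (377,287). Next I measure by colour masks.

```bash
cat > h.py <<'E'
import numpy as np, cv2
from cell import manip
from scipy.spatial.transform import Rotation as R
def onplane(n,uv,z):
    m=manip.camera_model(n); uv=np.atleast_2d(np.float64(uv))
    d=np.c_[(uv[:,0]-m['cx'])/m['fx'],(uv[:,1]-m['cy'])/m['fy'],np.ones(len(uv))]
    d=R.from_rotvec(m['orientation']).apply(d); c=m['xyz']
    return c+d*((z-c[2])/d[:,2])[:,None]
def mask(n,img,lo,hi,box=None):
    h=cv2.cvtColor(img,cv2.COLOR_RGB2HSV); k=cv2.inRange(h,lo,hi)
    if box:
        b=np.zeros_like(k); x0,y0,x1,y1=box; b[y0:y1,x0:x1]=1; k=k*b
    return k
def pts(k): return np.argwhere(k)[:,::-1].astype(float)
def tri(a,b):
    """a,b = (cam,uv); closest point of two rays and gap"""
    P=[];D=[]
    for n,uv in(a,b):
        c=manip.camera_model(n)['xyz'];d=onplane(n,uv,0)[0]-c;P.append(c);D.append(d/np.linalg.norm(d))
    s=np.linalg.lstsq(np.c_[D[0],-D[1]],P[1]-P[0],rcond=None)[0]
    p,q=P[0]+D[0]*s[0],P[1]+D[1]*s[1]; return (p+q)/2,np.linalg.norm(p-q)
E
python3 - <<'E'
from h import *
t=manip.capture('top'); s=manip.capture('scene')
bx={'top':(330,165,420,240),'scene':(240,215,340,300)}
for n,im in(('top',t),('scene',s)):
    for nm,lo,hi in(('yellow',(20,120,80),(34,255,255)),('blue',(105,120,50),(130,255,255)),('red',(0,150,80),(8,255,255)),('red2',(172,150,80),(180,255,255))):
        p=pts(mask(n,im,lo,hi,bx[n]))
        if len(p): print(n,nm,len(p),p.mean(0),p.min(0),p.max(0))
# pot
def ell(k,box=None):
    cs,_=cv2.findContours(k,cv2.RETR_EXTERNAL,cv2.CHAIN_APPROX_NONE); c=max(cs,key=cv2.contourArea); return c
for n,im in(('top',t),('scene',s)):
    x0,y0,x1,y1=bx[n]; b=(200,170,272,242) if n=='top' else (325,130,395,190)
    x,y,X,Y=b
    cv2.imwrite(f'pics/c_{n}.png',np.hstack([cv2.resize(im[y:Y,x:X],(400,400),interpolation=cv2.INTER_NEAREST),cv2.resize(im[y0:y1,x0:x1],(400,400),interpolation=cv2.INTER_NEAREST)])[:,:,::-1])
cv2.imwrite('pics/crop1.png',np.vstack([cv2.imread('pics/c_top.png')[:, :],cv2.imread('pics/c_scene.png')])[:800])
im=cv2.imread('pics/crop1.png'); cv2.imwrite('pics/crop1.png',cv2.resize(im,(600,600)))
E
```

```text
top yellow 134 [350.18656716 186.42537313] [341. 181.] [360. 191.]
top blue 40 [381.55  198.825] [373. 192.] [389. 208.]
top red 81 [380.66666667 200.07407407] [375. 195.] [386. 206.]
top red2 11 [380.72727273 200.27272727] [375. 195.] [385. 206.]
scene yellow 259 [317.85714286 231.84169884] [307. 220.] [327. 244.]
scene blue 181 [284.13812155 252.91160221] [275. 241.] [292. 261.]
scene red 75 [283.01333333 244.4       ] [280. 237.] [288. 251.]
scene red2 21 [282.66666667 247.0952381 ] [279. 239.] [288. 252.]
```

View pics/crop1.png

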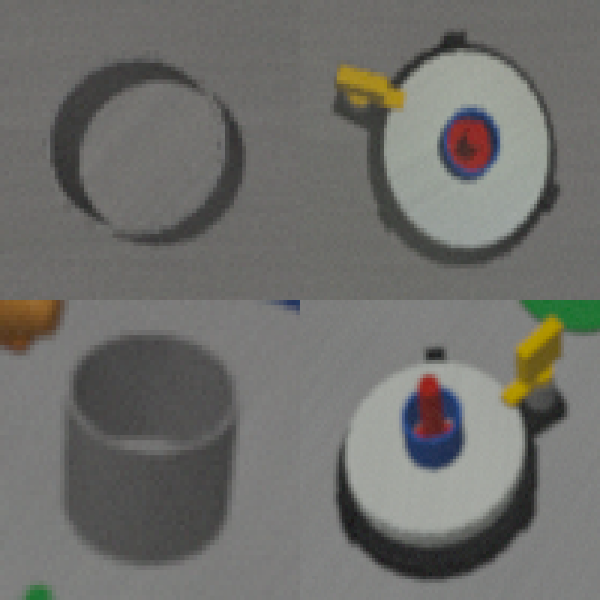

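The crop shows the pot rim cleanly in the scene view, the nested lids with the red stem, and the knob with its tongue over the cover edge. Now I measure rim, cover and knob.

Run:
```python
from h import *
from scipy.optimize import least_squares
t=manip.capture('top'); s=manip.capture('scene')
def circ(P,r=None):
    f=(lambda c:np.hypot(*(P[:,:2]-c[:2]).T)-(r or c[2]))
    x0=list(P[:,:2].mean(0))+([] if r else [.06]); o=least_squares(f,x0,loss='soft_l1',f_scale=.002); return o.x.round(4),np.sqrt(np.mean(f(o.x)**2)).round(4)
def big(k):
    c=max(cv2.findContours(k,cv2.RETR_EXTERNAL,cv2.CHAIN_APPROX_NONE)[0],key=cv2.contourArea); return c[:,0].astype(float)
# cover, bright
for n,im,b in(('top',t,(335,168,415,235)),('scene',s,(245,225,330,295))):
    g=cv2.cvtColor(im,cv2.COLOR_RGB2GRAY); print(n,'grey counter/cover',np.percentile(g[b[1]:b[3],b[0]:b[2]],[5,25,50,75,95]))
    k=mask(n,im,(0,0,165),(180,70,255),b); c=big(cv2.morphologyEx(k,cv2.MORPH_CLOSE,np.ones((9,9))))
    print(n,'cover top z.043',circ(onplane(n,c,.043)), 'bottom-lim',c.min(0),c.max(0))
# pot in scene: darker
x0,y0,x1,y1=325,125,395,190; g=cv2.cvtColor(s,cv2.COLOR_RGB2GRAY)[y0:y1,x0:x1]
print(g[::4,::5])
th,k=cv2.threshold(cv2.GaussianBlur(g,(3,3),0),0,255,cv2.THRESH_BINARY_INV+cv2.THRESH_OTSU);c=big(k)+[x0,y0]
print('otsu',th,c.min(0),c.max(0))
up=c[c[:,1]<148]; print('pot scene rim',circ(onplane('scene',up,.09)),circ(onplane('scene',up,.09),.062))
lo=c[c[:,1]>168]; print('pot scene base',circ(onplane('scene',lo,.0),.062))
x0,y0,x1,y1=200,170,272,242; g=cv2.cvtColor(t,cv2.COLOR_RGB2GRAY)[y0:y1,x0:x1]
th,k=cv2.threshold(g,0,255,cv2.THRESH_BINARY_INV+cv2.THRESH_OTSU);c=big(cv2.morphologyEx(k,cv2.MORPH_CLOSE,np.ones((3,3))))+[x0,y0]
print('top otsu',th,c.min(0),c.max(0))
up=c[c[:,0]<232]; print('pot top rim',circ(onplane('top',up,.09)),circ(onplane('top',up,.09),.062))
# stem
for n,im,b in(('top',t,(330,165,420,240)),('scene',s,(240,215,340,300))):
    k=mask(n,im,(0,150,80),(8,255,255),b)|mask(n,im,(172,150,80),(180,255,255),b); p=pts(k)
    print(n,'stem red mean@.105',onplane(n,p.mean(0),.105).round(4), 'topedge',onplane(n,p[p[:,1]<p[:,1].min()+2].mean(0),.105).round(4))
    b2=pts(mask(n,im,(105,120,50),(130,255,255),b)); print(n,'collar@.075',circ(onplane(n,cv2.convexHull(b2.astype(np.int32))[:,0],.075)))
# yellow
h=cv2.cvtColor(t,cv2.COLOR_RGB2HSV); k=mask('top',t,(18,100,60),(36,255,255),(330,165,420,240))
for y in range(178,195): print(y,' '.join('%3d'%h[y,x,2] if k[y,x] else '  .' for x in range(338,364)))
for z in(.049,.087):
    w=onplane('top',cv2.boxPoints(cv2.minAreaRect(pts(k).astype(np.int32))),z)[:,:2]; print(z,w.round(4).tolist())
```

```text
top grey counter/cover [ 63.95 106.   109.   155.   162.  ]
top cover top z.043 (array([ 0.5333, -0.2265,  0.0477]), np.float64(0.0139)) bottom-lim [365. 179.] [401. 223.]
scene grey counter/cover [ 38.  92. 127. 161. 166.]
scene cover top z.043 (array([ 0.5247, -0.2166,  0.0673]), np.float64(0.0017)) bottom-lim [256. 234.] [313. 279.]
[[118 109 106 124 119 120 123 123 123 114  69  47  52  53]
 [103 115 109 109 124 125 123 121 124 121 123 117  92  57]
 [ 80  84  87 119 121 125 121 123 121 120 123 125 123 125]
 [ 62  70  98 122 122 113  82  83  97 118 122 123 123 123]
 [126 117 124 123  79  77  74  75  80  81 105 126 125 123]
 [123 125 123 118  67  70  76  80  76  83  80 121 122 125]
 [126 124 124 111  70  73  77  76  80  80  80 115 127 123]
 [123 121 125  92  79  70  74  78  81  81  80 106 127 126]
 [122 126 126  95  85  87  92  90  85  87  85 109 125 125]
 [124 124 124  88  83  82  78  82  76  70  69 123 127 122]
 [125 119 121  89  78  82  77  74  73  75  70 126 128 127]
 [127 123 125  88  80  79  77  75  71  69  71 125 124 128]
 [127 124 124 110  79  82  78  74  70  73  67 125 126 
[... 2226 characters left out ...]
  .   .   .   .   .   .   . 123 143 147 151 142 109  87  92  98 115 153 167 168 167 171 170   .   .   .
191   .   .   .   .   .   .   .   .   .   . 114   .   .   .   .   .  93 116 134 148 152 161 157   .   .   .
192   .   .   .   .   .   .   .   .   .   .   .   .   .   .   .   .   .   .   .   .   .   .   .   .   .   .
193   .   .   .   .   .   .   .   .   .   .   .   .   .   .   .   .   .   .   .   .   .   .   .   .   .   .
194   .   .   .   .   .   .   .   .   .   .   .   .   .   .   .   .   .   .   .   .   .   .   .   .   .   .
0.049 [[0.5602, -0.0991], [0.5866, -0.1047], [0.5742, -0.1631], [0.5479, -0.1574]]
0.087 [[0.5534, -0.097], [0.5789, -0.1025], [0.5669, -0.1591], [0.5414, -0.1535]]
```

Run:
```python
from h import *
t=manip.capture('top'); s=manip.capture('scene')
h=cv2.cvtColor(t,cv2.COLOR_RGB2HSV); k=mask('top',t,(18,100,125),(36,255,255),(338,178,357,188))
for y in range(188): # cut below face: keep only pixels above lower edge line
    for x in range(640):
        if k[y,x] and y>186+ (x-348)*.3: k[y,x]=0
r=cv2.minAreaRect(pts(k).astype(np.int32)); print(r,k.sum()//255)
b=cv2.boxPoints(r); w=onplane('top',b,.087); print(w.round(4)); print('knob c',onplane('top',pts(k).mean(0),.087).round(4), [np.linalg.norm(w[i]-w[i-1]).round(4) for i in(1,2)])
p=onplane('top',pts(k),.087)[:,:2]; q=p-p.mean(0); v=np.linalg.svd(q)[2][0]; print('knob dir deg',np.degrees(np.arctan2(v[1],v[0])))
# cover circle in top image: bright low-sat, largest component incl. collar
k=mask('top',t,(0,0,140),(180,60,255),(335,168,415,235)); k=cv2.morphologyEx(k,cv2.MORPH_OPEN,np.ones((3,3)))
c=max(cv2.findContours(k,cv2.RETR_EXTERNAL,cv2.CHAIN_APPROX_NONE)[0],key=cv2.contourArea)
e=cv2.fitEllipse(cv2.convexHull(c)); P=onplane('top',cv2.convexHull(c)[:,0],.043)
(x,y),rr=cv2.minEnclosingCircle(P[:,:2].astype(np.float32)); print('cover',e,x,y,rr, onplane('top',e[0],.043).round(4))
H=cv2.cvtColor(s,cv2.COLOR_RGB2HSV); k=mask('scene',s,(18,100,60),(36,255,255),(290,205,345,260))
for yy in range(218,246): print(yy,' '.join('%3d'%H[yy,xx,2] if k[yy,xx] else '  .' for xx in range(305,330)))
```

```text
((348.6176452636719, 184.0294189453125), (15.764815330505371, 4.123105525970459), 14.03624439239502) 63
[[ 0.5683 -0.0999  0.087 ]
 [ 0.5799 -0.1029  0.087 ]
 [ 0.5685 -0.1462  0.087 ]
 [ 0.5569 -0.1431  0.087 ]]
knob c [[ 0.5684 -0.1228  0.087 ]] [np.float64(0.012), np.float64(0.0448)]
knob dir deg -105.98589595247135
cover ((379.2927551269531, 201.7944793701172), (47.527217864990234, 48.77400588989258), 114.38520050048828) 0.5236882567405701 -0.21502380073070526 0.07146458327770233 [[ 0.5233 -0.2153  0.043 ]]
218   .   .   .   .   .   .   .   .   .   .   .   .   .   .   .   .   .   .   .   .   .   .   .   .   .
219   .   .   .   .   .   .   .   .   .   .   .   .   .   .   .   .   .   . 124   .   .   .   .   .   .
220   .   .   .   .   .   .   .   .   .   .   .   .   .   .   .   . 119 136 157 154 131   .   .   .   .
221   .   .   .   .   .   .   .   .   .   .   .   .   .   .   . 133 151 170 171 174 161 138   .   .   .
222   .   .   .   .   .   .   .   .   .   .   .   .   .   .   . 161 174 176 177 177 171 156 118   .   .
223   .   .   .   .   .   .   .   .   .   .   .   .   . 155 165
[... 1628 characters left out ...]
 175 177 172 164 149 133 119 112 108 105   .   .   .   .   .   .   .   .   .
240   .   .   . 168 175 176 177 178 176 171 154 127 103   .   .   .   .   .   .   .   .   .   .   .   .
241   .   . 166 171 175 177 177 174 168 154 133 106   .   .   .   .   .   .   .   .   .   .   .   .   .
242   .   . 153 165 174 176 170 158 138 113   .   .   .   .   .   .   .   .   .   .   .   .   .   .   .
243   .   .   . 151 161 167 155 132  97  68   .   .   .   .   .   .   .   .   .   .   .   .   .   .   .
244   .   .   .   . 145 144 129 100   .   .   .   .   .   .   .   .   .   .   .   .   .   .   .   .   .
245   .   .   .   .   .   .   .   .   .   .   .   .   .   .   .   .   .   .   .   .   .   .   .   .   .
```

```bash
cat >> h.py <<'E'
def go(x,y,z,jaw=None):
    """row to write for TCP target x,y,z with tool y at world angle jaw (deg)"""
    s=manip.get_state(); r=R.from_rotvec(s['eef_rot']); d=r.inv().apply(np.array([x,y,z])-s['tool_pos'])
    yd=r.apply([0,1,0]); a=np.degrees(np.arctan2(yd[1],yd[0])); sp=0 if jaw is None else -((jaw-a+180)%360-180)
    print('t',round(s['time'],2),'tcp',s['tool_pos'].round(4),'jaw',a.round(2),'tilt',np.degrees(np.arccos(-r.apply([0,0,1])[2])).round(2),'q',s['qpos'].round(2),'F',s['ft_force'].round(1),'w',round(s['gripper_width']*1000,1))
    print('row',(d/.5).round(4),'spin',round(sp/60,4))
E
python3 - <<'E'
from h import *
for p in [(312,229.5),(323,220.5),(319,224.5)]: print(onplane('scene',p,.087).round(4))
print(tri(('top',(348.6,184)),('scene',(317.7,225))))
go(.568,-.123,.32,-15.5)
E
```

```text
[[ 0.5609 -0.1439  0.087 ]]
[[ 0.5689 -0.1049  0.087 ]]
[[ 0.5672 -0.1213  0.087 ]]
(array([ 0.56698284, -0.1239644 ,  0.08806758]), np.float64(0.0032887345099799734))
t 0.4 tcp [ 0.2035 -0.5378  0.4046] jaw -69.27 tilt 0.01 q [-1.33  0.28  1.51 -0.    1.36 -0.12] F [-0.4  1.1  0.3] w 85.1
row [ 0.9754 -0.5178  0.1693] spin -0.8962
```

>>> {"api": "move_arm", "payload": {"deltas": [[0.975, -0.518, 0, -0.896], [0.975, -0.518, 0, -0.896], [0.975, -0.518, 0, -0.896], [0.975, -0.518, 0, -0.896], [0.975, -0.518, 0, -0.896]], "hand": 50}}

```text
time: 1.02
tool_pos: [0.4108, -0.3014, 0.405]
eef_rot: [2.495, 1.907, 0.0]
ft_force: [0.5, -0.1, 0.3]
gripper_width: 0.05
```

```bash
python3 -c "
from h import *
go(.568,-.123,.31,-15.5)"
```

```text
t 1.02 tcp [ 0.4108 -0.3014  0.405 ] jaw -15.22 tilt 0.06 q [-0.77  0.18  1.64 -0.    1.32 -0.5 ] F [ 0.5 -0.1  0.3] w 50.0
row [0.4269 0.2096 0.1899] spin 0.0046
```

>>> {"api": "move_arm", "payload": {"deltas": [[0.41, 0.21, 0.1, 0], [0.427, 0.21, 0.19, 0], [0.427, 0.21, 0.19, 0], [0.427, 0.21, 0.19, 0], [0.427, 0.21, 0.19, 0]]}}

```text
time: 1.65
tool_pos: [0.5694, -0.1225, 0.3074]
eef_rot: [-2.495, -1.904, 0.002]
ft_force: [0.2, 0.0, -0.7]
gripper_width: 0.0497
```

```bash
python3 -c "
from h import *
go(.5675,-.1235,.234,-15.5)
cv2.imwrite('pics/k1.png',cv2.resize(manip.capture('scene')[150:310,220:420][:,:,::-1],(800,600*1)))"
```

```text
t 1.65 tcp [ 0.5694 -0.1225  0.3074] jaw -15.31 tilt 0.2 q [-0.33  0.36  1.64  0.    1.15 -0.06] F [ 0.2  0.  -0.7] w 49.7
row [-0.003  -0.0026  0.1469] spin 0.0032
```

View pics/k1.png

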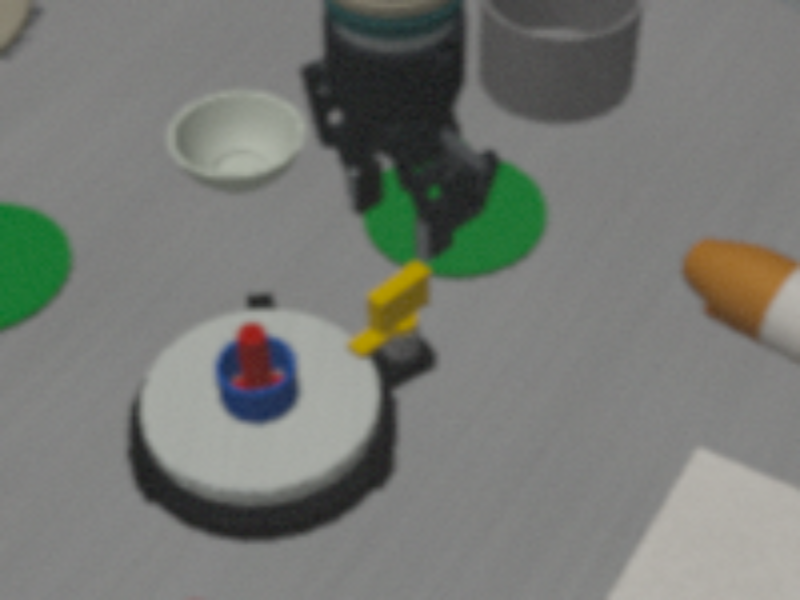

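The fingers (about (360,190) and (440,240) in the crop) straddle the knob at (400,290) when followed down, with the jaw across its narrow side. Descend and close.

>>> {"api": "move_arm", "payload": {"deltas": [[-0.003, -0.002, 0.06, 0.003], [-0.003, -0.002, 0.12, 0.003], [-0.003, -0.002, 0.147, 0.003], [-0.003, -0.002, 0.147, 0.003]]}}

```text
time: 2.2
tool_pos: [0.5663, -0.1275, 0.2361]
eef_rot: [-2.505, -1.895, 0.001]
ft_force: [-0.1, -0.5, 1.2]
gripper_width: 0.0499
```

>>> {"api": "move_arm", "payload": {"deltas": [[0, 0, 0, 0], [0, 0, 0, 0], [0, 0, 0, 0], [0, 0, 0, 0], [0, 0, 0, 0]], "hand": 0, "force": 25}}

```text
time: 2.82
tool_pos: [0.5662, -0.1266, 0.2375]
eef_rot: [-2.504, -1.897, 0.001]
ft_force: [-3.9, 0.3, 5.6]
gripper_width: 0.0132
```

```bash
python3 -c "
from h import *
go(.568,-.123,.234)"
```

```text
t 2.83 tcp [ 0.5662 -0.1266  0.2375] jaw -15.71 tilt 0.05 q [-0.34  0.42  1.73 -0.    0.99 -0.06] F [-3.9  0.3  5.6] w 13.2
row [0.0078 0.0016 0.007 ] spin 0.0
```

>>> {"api": "move_arm", "payload": {"deltas": [[0, 0.001, 0, -0.12], [0, 0.0025, 0, -0.26], [0.0002, 0.0035, 0, -0.4], [0.0005, 0.0046, 0, -0.55], [0.0005, 0.0046, 0, -0.55]]}}

```text
time: 3.45
tool_pos: [0.5687, -0.1267, 0.2375]
eef_rot: [-1.861, -2.531, -0.0]
ft_force: [-2.5, 1.7, 5.5]
gripper_width: 0.0131
```

```bash
python3 -c "
from h import *
go(.5685,-.1265,.2375,50.3)"
```

```text
t 3.45 tcp [ 0.5687 -0.1267  0.2375] jaw 17.33 tilt 0.02 q [-0.34  0.43  1.73  0.    0.99 -0.64] F [-2.5  1.7  5.5] w 13.1
row [ 0.0004 -0.0003  0.    ] spin -0.5495
```

>>> {"api": "move_arm", "payload": {"deltas": [[0, 0.001, 0, -0.13], [0, 0.002, 0, -0.27], [0, 0.003, 0, -0.41], [0, 0.004, 0, -0.57], [0, 0.004, 0, -0.57]]}}

```text
time: 4.08
tool_pos: [0.5708, -0.1254, 0.2375]
eef_rot: [-1.036, -2.966, -0.003]
ft_force: [-2.0, 3.6, 4.6]
gripper_width: 0.0133
```

>>> {"api": "move_arm", "payload": {"deltas": [[0, 0, 0, 0], [0, 0, 0, 0], [0, 0, 0, 0]], "hand": 50}}

```text
time: 4.45
tool_pos: [0.5711, -0.1266, 0.2363]
eef_rot: [1.037, 2.965, -0.0]
ft_force: [-0.7, 0.8, 0.2]
gripper_width: 0.05
```

>>> {"api": "move_arm", "payload": {"deltas": [[0, 0, -0.08, 0], [0, 0, -0.16, 0], [0, 0, -0.22, 0], [0, 0, -0.22, 0]]}}

```text
time: 4.95
tool_pos: [0.5717, -0.1268, 0.3488]
eef_rot: [1.035, 2.96, -0.0]
ft_force: [-0.1, -0.5, -0.4]
gripper_width: 0.0503
```

Run:
```python
from h import *
go(.5,-.1,.35,0)
s=manip.capture('scene')
cv2.imwrite('pics/k2.png',cv2.resize(s[190:310,230:390][:,:,::-1],(800,600)))
```

```text
t 4.95 tcp [ 0.5717 -0.1268  0.3488] jaw 51.46 tilt 0.35 q [-0.34  0.33  1.57 -0.    1.23 -1.24] F [-0.1 -0.5 -0.4] w 50.3
row [ 0.1456 -0.0474 -0.0033] spin 0.8577
```

View pics/k2.png

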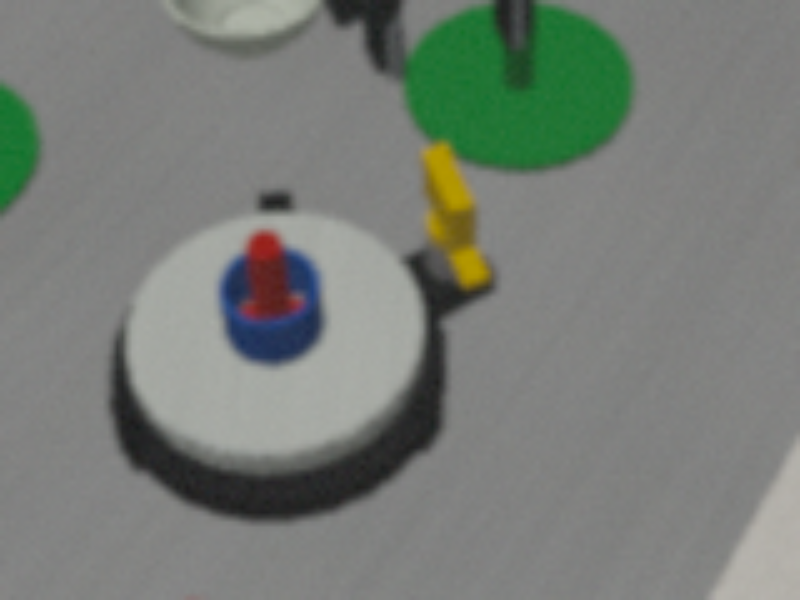

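Tongue now points away from the lids (crop (470,270)), about 1.35 rad. Now the stem.

Run:
```python
from h import *
s=manip.capture('scene');t=manip.capture('top')
H=cv2.cvtColor(s,cv2.COLOR_RGB2HSV)
for y in range(233,256): print(y,' '.join('%3d'%s[y,x,0] if (s[y,x,0]>1.6*s[y,x,1] and s[y,x,0]>1.3*s[y,x,2]) else '  .' for x in range(274,296)))
for p in[(283,239),(283,239.5)]: print(onplane('scene',p,.105).round(4))
for y in range(188,212): print(y,' '.join('%3d'%t[y,x,0] if (t[y,x,0]>1.6*t[y,x,1] and t[y,x,0]>1.3*t[y,x,2]) else '  .' for x in range(368,394)))
```

```text
233   .   .   .   .   .   .   .   .   .   .   .   .   .   .   .   .   .   .   .   .   .   .
234   .   .   .   .   .   .   .   .   .   .   .   .   .   .   .   .   .   .   .   .   .   .
235   .   .   .   .   .   .   .   .   .   .   .   .   .   .   .   .   .   .   .   .   .   .
236   .   .   .   .   .   .   .   . 157 155   .   .   .   .   .   .   .   .   .   .   .   .
237   .   .   .   .   .   .   . 153 152 151 152   .   .   .   .   .   .   .   .   .   .   .
238   .   .   .   .   .   . 154 152 152 152 150 154   .   .   .   .   .   .   .   .   .   .
239   .   .   .   .   .   . 149 153 152 154 152 144   .   .   .   .   .   .   .   .   .   .
240   .   .   .   .   . 133 145 149 151 150 147 133 102   .   .   .   .   .   .   .   .   .
241   .   .   .   .   .   . 123 137 138 135 127 111  79   .   .   .   .   .   .   .   .   .
242   .   .   .   .   .   . 103 110 110 105  99  91  75   .   .   .   .   .   .   .   .   .
243   .   .   .   .   .   .  96 100  96  92  91  88  80   .   .   .   .   .   .   .   .   .
244   .   .   .   .   .   .  92 100  96  95  90  89  84   .   .   .   .   .   .   .   . 
[... 2963 characters left out ...]
   .   . 139 148 126   .   .   .   .   .   .   .   .
206   .   .   .   .   .   .   .   .   .   .   .   .   .   .   . 124 120   .   .   .   .   .   .   .   .   .
207   .   .   .   .   .   .   .   .   .   .   .   .   .   .   .   .   .   .   .   .   .   .   .   .   .   .
208   .   .   .   .   .   .   .   .   .   .   .   .   .   .   .   .   .   .   .   .   .   .   .   .   .   .
209   .   .   .   .   .   .   .   .   .   .   .   .   .   .   .   .   .   .   .   .   .   .   .   .   .   .
210   .   .   .   .   .   .   .   .   .   .   .   .   .   .   .   .   .   .   .   .   .   .   .   .   .   .
211   .   .   .   .   .   .   .   .   .   .   .   .   .   .   .   .   .   .   .   .   .   .   .   .   .   .
```

```bash
python3 -c "
from h import *
go(.525,-.215,.345,50)"
```

```text
t 5.1 tcp [ 0.5705 -0.1264  0.3449] jaw 51.46 tilt 0.13 q [-0.34  0.33  1.58 -0.    1.23 -1.24] F [ 0.5  0.2 -0.3] w 49.8
row [-0.0393 -0.1954 -0.    ] spin 0.0243
```

>>> {"api": "move_arm", "payload": {"deltas": [[-0.02, -0.09, 0, 0.024], [-0.039, -0.18, 0, 0.024], [-0.039, -0.195, 0, 0.024], [-0.039, -0.195, 0, 0.024], [-0.039, -0.195, 0, 0.024]], "hand": 60}}

```text
time: 5.72
tool_pos: [0.5258, -0.214, 0.3457]
eef_rot: [-1.072, -2.952, -0.001]
ft_force: [-0.3, -0.9, -0.7]
gripper_width: 0.0602
```

```bash
python3 -c "
from h import *
go(.525,-.215,.252,50)"
```

```text
t 5.72 tcp [ 0.5258 -0.214   0.3457] jaw 50.07 tilt 0.07 q [-0.51  0.3   1.62  0.    1.22 -1.38] F [-0.3 -0.9 -0.7] w 60.2
row [-0.0003 -0.0027  0.1873] spin 0.0011
```

>>> {"api": "move_arm", "payload": {"deltas": [[0, 0, 0.08, 0], [0, 0, 0.15, 0], [0, 0, 0.185, 0], [0, 0, 0.185, 0], [0, 0, 0.185, 0]]}}

```text
time: 6.35
tool_pos: [0.5262, -0.2144, 0.2544]
eef_rot: [1.072, 2.952, -0.0]
ft_force: [-0.5, -0.8, 0.3]
gripper_width: 0.0597
```

```bash
python3 -c "
from h import *
go(.525,-.215,.252,50)"
```

```text
t 6.35 tcp [ 0.5262 -0.2144  0.2544] jaw 50.08 tilt 0.09 q [-0.51  0.39  1.74  0.    1.01 -1.38] F [-0.5 -0.8  0.3] w 59.7
row [ 0.0011 -0.0024  0.0049] spin 0.0014
```

>>> {"api": "move_arm", "payload": {"deltas": [[0, -0.001, 0.004, 0], [0, -0.001, 0.004, 0]]}}

```text
time: 6.6
tool_pos: [0.5253, -0.2153, 0.2523]
eef_rot: [1.073, 2.951, -0.0]
ft_force: [0.7, -0.1, -0.9]
gripper_width: 0.0598
```

>>> {"api": "move_arm", "payload": {"deltas": [[0, 0, 0, 0], [0, 0, 0, 0], [0, 0, 0, 0], [0, 0, 0, 0], [0, 0, 0, 0]], "hand": 0, "force": 70}}

```text
time: 7.22
tool_pos: [0.5251, -0.2154, 0.2519]
eef_rot: [1.074, 2.952, -0.001]
ft_force: [-0.9, -1.4, 2.5]
gripper_width: 0.0159
```

```bash
python3 -c "
from h import *
go(.525,-.215,.252,50)
cv2.imwrite('pics/g1.png',cv2.resize(manip.capture('scene')[190:310,230:390][:,:,::-1],(640,480)))"
```

```text
t 7.22 tcp [ 0.5251 -0.2154  0.2519] jaw 50.03 tilt 0.03 q [-0.51  0.39  1.74 -0.    1.01 -1.38] F [-0.9 -1.4  2.5] w 15.9
row [ 0.0007  0.0005 -0.0002] spin 0.0005
```

View pics/g1.png

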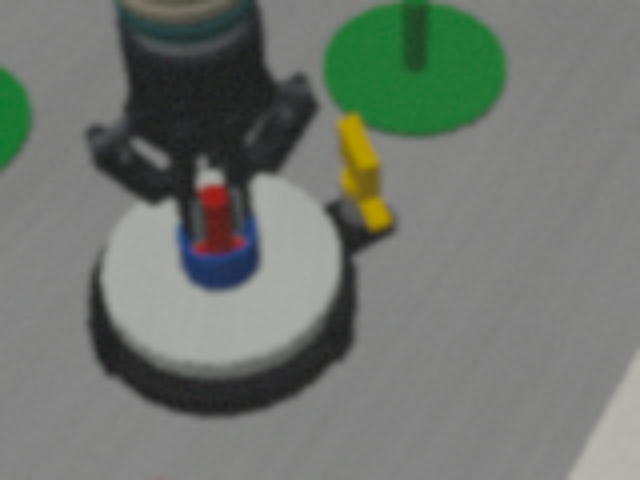

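>>> {"api": "move_arm", "payload": {"deltas": [[0, 0, -0.02, 0], [0, 0, -0.06, 0], [0, 0, -0.12, 0], [0, 0, -0.18, 0], [0, 0, -0.24, 0]]}}

```text
time: 7.9
tool_pos: [0.525, -0.2148, 0.3722]
eef_rot: [-1.073, -2.951, -0.001]
ft_force: [0.1, -0.5, -4.0]
gripper_width: 0.0158
```

>>> {"api": "move_arm", "payload": {"deltas": [[0, 0, -0.01, 0], [0, 0, -0.01, 0]]}}

```text
time: 8.15
tool_pos: [0.5249, -0.2149, 0.3759]
eef_rot: [-1.073, -2.951, -0.001]
ft_force: [-0.7, 0.4, -4.3]
gripper_width: 0.0161
```

Run:
```python
from h import *
go(.513,.204,.38,50)
a=manip.capture('scene');b=manip.capture('top')
cv2.imwrite('pics/l1.png',np.hstack([cv2.resize(a[130:290,210:370],(400,400)),cv2.resize(b[140:260,320:440],(400,400))])[:,:,::-1])
```

```text
t 8.15 tcp [ 0.5249 -0.2149  0.3759] jaw 50.03 tilt 0.07 q [-0.51  0.28  1.57  0.    1.29 -1.38] F [-0.7  0.4 -4.3] w 16.1
row [ 0.5565  0.6268 -0.0075] spin 0.0005
```

View pics/l1.png

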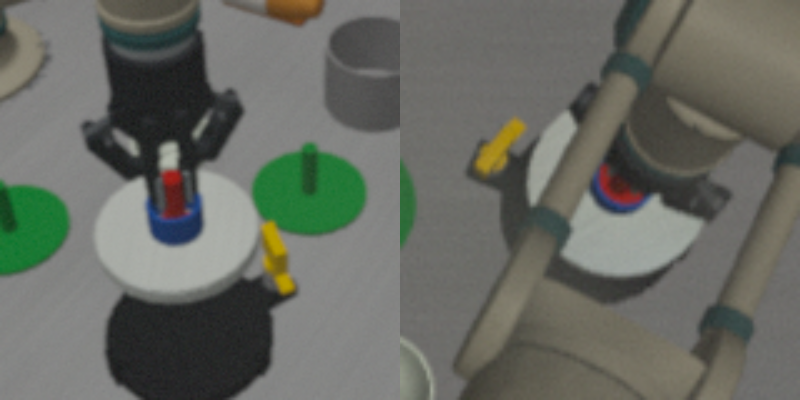

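Run:
```python
from h import *
s=np.mean([cv2.cvtColor(manip.capture('scene'),cv2.COLOR_RGB2GRAY) for _ in range(4)],0)
t=np.mean([cv2.cvtColor(manip.capture('top'),cv2.COLOR_RGB2GRAY) for _ in range(4)],0)
def proj(n,P):
    m=manip.camera_model(n); q=R.from_rotvec(m['orientation']).inv().apply(np.atleast_2d(P)-m['xyz']); return np.c_[q[:,0]/q[:,2]*m['fx']+m['cx'],q[:,1]/q[:,2]*m['fy']+m['cy']]
c=[.514,.2055,.09]; print('proj',proj('scene',c),proj('top',c))
print('scene col 358-361 rows130-190',s[130:190,358:362].mean(1).round(0).astype(int).tolist())
print('scene row 148-150 cols 332-388',s[147:150,332:388].mean(0).round(0).astype(int).tolist())
print('top row205-207 col 203-265',t[205:208,203:265].mean(0).round(0).astype(int).tolist())
for cc in(229,233): print('top col',cc,'row 178-234',t[178:234,cc-1:cc+2].mean(1).round(0).astype(int).tolist())
a=np.linspace(0,2*np.pi,9)[:8]
for n,im in (('scene',s),('top',t)):
    im2=cv2.resize(cv2.cvtColor(im.astype(np.uint8),cv2.COLOR_GRAY2BGR),None,fx=8,fy=8,interpolation=cv2.INTER_CUBIC)
    for r,col,z in((.062,(0,255,0),.09),(.058,(0,0,255),.09),(.062,(255,0,0),0)):
        th=np.linspace(0,2*np.pi,100); q=proj(n,np.c_[c[0]+r*np.cos(th),c[1]+r*np.sin(th),th*0+z]); cv2.polylines(im2,[((q+.5)*8).astype(np.int32)],True,col,1)
    x,y=proj(n,c)[0].astype(int); cv2.imwrite(f'pics/p_{n}.png',cv2.resize(im2[(y-26)*8:(y+40)*8,(x-30)*8:(x+30)*8],(400,440)))
cv2.imwrite('pics/p.png',np.hstack([cv2.imread('pics/p_scene.png'),cv2.imread('pics/p_top.png')]))
```

```text
proj [[359.85765203 147.66651524]] [[232.61535631 203.62315836]]
scene col 358-361 rows130-190 [129, 128, 129, 130, 129, 128, 115, 88, 78, 79, 80, 79, 80, 80, 80, 81, 81, 80, 80, 81, 82, 83, 82, 82, 82, 80, 82, 97, 119, 120, 106, 87, 81, 81, 80, 80, 80, 80, 80, 80, 80, 80, 80, 80, 80, 80, 80, 79, 80, 78, 78, 80, 95, 120, 132, 133, 133, 132, 132, 131]
scene row 148-150 cols 332-388 [130, 131, 130, 129, 131, 131, 130, 128, 122, 106, 78, 69, 71, 72, 73, 74, 74, 74, 75, 75, 76, 76, 78, 79, 80, 80, 81, 80, 80, 82, 83, 84, 85, 84, 84, 85, 85, 85, 85, 86, 86, 85, 86, 84, 84, 82, 88, 106, 122, 126, 130, 130, 130, 131, 132, 132]
top row205-207 col 203-265 [108, 108, 108, 108, 108, 108, 108, 107, 113, 74, 57, 57, 58, 58, 59, 62, 106, 116, 116, 117, 117, 117, 115, 114, 114, 112, 113, 113, 113, 115, 114, 115, 115, 114, 114, 116, 115, 115, 115, 114, 114, 112, 114, 114, 113, 114, 114, 114, 113, 106, 111, 72, 60, 57, 58, 82, 106, 110, 109, 110, 109, 111]
top col 229 row 178-234 [110, 110, 109, 109, 108, 106, 94, 66, 62, 64, 63, 65, 67, 81, 102, 112, 113, 114, 115, 115, 117, 117, 116, 116, 115, 114, 113, 113, 112, 113, 112, 113, 114, 114, 114, 114, 114, 114, 115, 114, 113, 114, 114, 113, 113, 112, 109, 95, 81, 91, 106, 108, 109, 109, 107, 106]
top col 233 row 178-234 [111, 109, 108, 110, 107, 100, 85, 63, 62, 63, 64, 71, 96, 113, 115, 116, 116, 117, 116, 115, 114, 114, 114, 113, 113, 113, 113, 114, 115, 115, 114, 114, 114, 116, 114, 114, 114, 114, 113, 113, 112, 113, 112, 111, 112, 112, 109, 95, 76, 64, 89, 108, 109, 109, 106, 106]
```

View pics/p.png

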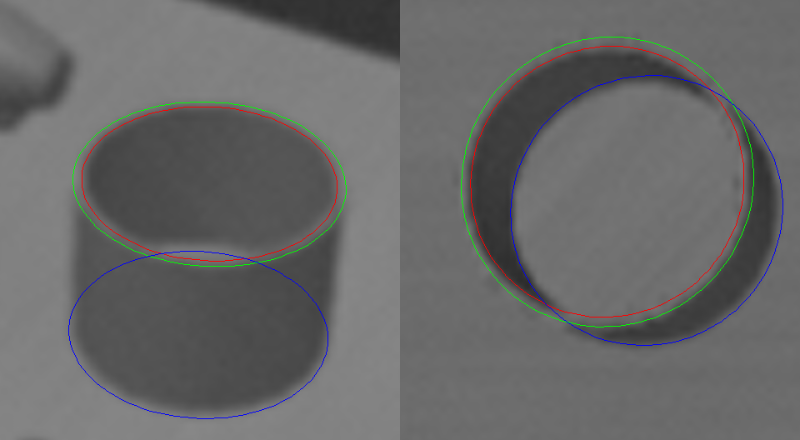

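The overlay check confirms the pot centre at about (0.513, 0.2055), good to about 1.5 mm. Carry the lids over.

>>> {"api": "move_arm", "payload": {"deltas": [[0.025, 0.028, -0.01, 0], [0.07, 0.079, -0.02, 0], [0.12, 0.135, -0.02, 0], [0.175, 0.197, -0.02, 0], [0.23, 0.259, -0.02, 0]]}}

```text
time: 9.28
tool_pos: [0.5196, -0.0398, 0.3873]
eef_rot: [1.074, 2.952, 0.001]
ft_force: [0.0, -0.8, -3.4]
gripper_width: 0.0156
```

>>> {"api": "move_arm", "payload": {"deltas": [[0.055, 0.062, 0, 0], [0.11, 0.124, 0, 0], [0.165, 0.186, 0, 0], [0.22, 0.248, 0, 0], [0.265, 0.298, 0, 0]]}}

```text
time: 9.9
tool_pos: [0.5133, 0.1597, 0.3872]
eef_rot: [-1.072, -2.953, -0.002]
ft_force: [0.1, 0.3, -3.9]
gripper_width: 0.0158
```

```bash
python3 -c "
from h import *
go(.513,.2055,.376,50)"
```

```text
t 9.9 tcp [0.5133 0.1597 0.3872] jaw 50.1 tilt 0.06 q [ 0.17  0.23  1.61  0.    1.3  -0.7 ] F [ 0.1  0.3 -3.9] w 15.8
row [0.0593 0.0698 0.0226] spin 0.0016
```

>>> {"api": "move_arm", "payload": {"deltas": [[0.03, 0.035, 0, 0], [0.055, 0.064, 0.02, 0], [0.062, 0.071, 0.03, 0], [0.062, 0.071, 0.04, 0], [0.062, 0.071, 0.04, 0]]}}

```text
time: 10.52
tool_pos: [0.5133, 0.2035, 0.366]
eef_rot: [-1.075, -2.951, 0.002]
ft_force: [0.3, -0.7, -3.7]
gripper_width: 0.0155
```

Run:
```python
from h import *
go(.513,.2055,.335,50)
a=manip.capture('scene');b=manip.capture('top')
k=mask('scene',a,(0,0,165),(180,70,255),(310,90,410,190))
cv2.imwrite('pics/l2.png',np.hstack([cv2.resize(a[70:190,300:420],(400,400)),cv2.resize(b[140:260,180:300],(400,400))])[:,:,::-1])
```

```text
t 10.53 tcp [0.5133 0.2035 0.366 ] jaw 49.97 tilt 0.1 q [ 0.25  0.27  1.62 -0.    1.26 -0.62] F [ 0.3 -0.7 -3.7] w 15.5
row [0.003  0.0027 0.062 ] spin -0.0004
```

View pics/l2.png

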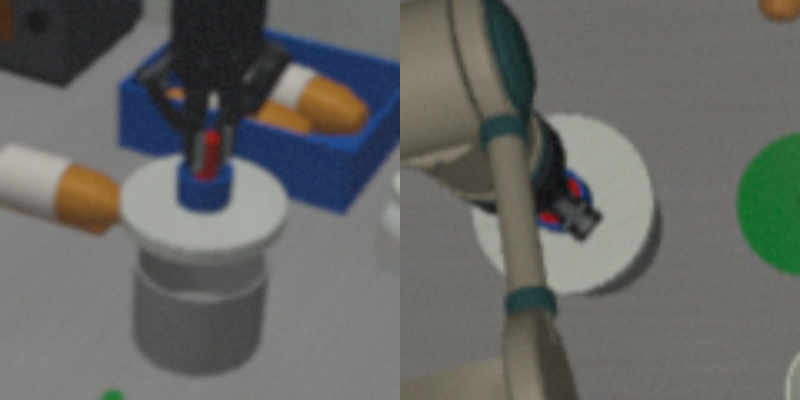

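The lids hover level over the pot (cover at (205,205), pot (200,300)). Lower gently.

>>> {"api": "move_arm", "payload": {"deltas": [[0.003, 0.003, 0.02, 0], [0.003, 0.003, 0.04, 0], [0.003, 0.003, 0.06, 0], [0.003, 0.003, 0.07, 0], [0.003, 0.003, 0.07, 0]]}}

```text
time: 11.25
tool_pos: [0.5132, 0.2064, 0.331]
eef_rot: [-1.073, -2.951, 0.001]
ft_force: [-0.1, 0.2, -3.6]
gripper_width: 0.0154
```

>>> {"api": "move_arm", "payload": {"deltas": [[0, 0, 0.008, 0], [0, 0, 0.016, 0], [0, 0, 0.02, 0], [0, 0, 0.02, 0]]}}

```text
time: 11.75
tool_pos: [0.5132, 0.2064, 0.3215]
eef_rot: [-1.074, -2.952, 0.0]
ft_force: [0.1, -0.5, -3.2]
gripper_width: 0.0159
```

```bash
python3 -c "
from h import *
go(.513,.2055,.308,50)"
```

```text
t 11.75 tcp [0.5132 0.2064 0.3215] jaw 50.02 tilt 0.02 q [ 0.26  0.3   1.68 -0.    1.16 -0.62] F [ 0.1 -0.5 -3.2] w 15.9
row [-0.0008 -0.0017  0.027 ] spin 0.0004
```

>>> {"api": "move_arm", "payload": {"deltas": [[0, -0.001, 0.005, 0], [0, -0.001, 0.01, 0], [0, -0.001, 0.014, 0], [0, -0.001, 0.014, 0]]}}

```text
time: 12.25
tool_pos: [0.5129, 0.206, 0.3144]
eef_rot: [-1.074, -2.952, 0.001]
ft_force: [0.1, 0.3, -4.2]
gripper_width: 0.0156
```

>>> {"api": "move_arm", "payload": {"deltas": [[0, 0, 0.005, 0], [0, 0, 0.01, 0], [0, 0, 0.013, 0], [0, 0, 0.013, 0]]}}

```text
time: 12.75
tool_pos: [0.5129, 0.206, 0.3081]
eef_rot: [1.074, 2.952, -0.0]
ft_force: [-0.5, 0.5, -4.3]
gripper_width: 0.0159
```

```bash
python3 -c "
from h import *
go(.513,.2055,.308,50)"
```

```text
t 12.75 tcp [0.5129 0.206  0.3081] jaw 50.02 tilt 0.01 q [ 0.26  0.31  1.7  -0.    1.12 -0.62] F [-0.5  0.5 -4.3] w 15.9
row [-0.0008 -0.0007  0.0002] spin 0.0004
```

>>> {"api": "move_arm", "payload": {"deltas": [[0, 0, 0.002, 0], [0, 0, 0.003, 0], [0, 0, 0.003, 0]]}}

```text
time: 13.12
tool_pos: [0.5129, 0.206, 0.3079]
eef_rot: [1.073, 2.952, 0.001]
ft_force: [-2.7, -1.6, 5.6]
gripper_width: 0.016
```

```bash
python3 -c "
from h import *
go(.513,.2055,.3065,50)"
```

```text
t 13.12 tcp [0.5129 0.206  0.3079] jaw 50.03 tilt 0.05 q [ 0.26  0.31  1.7  -0.    1.12 -0.62] F [-2.7 -1.6  5.6] w 16.0
row [-0.0008 -0.0006  0.0027] spin 0.0005
```

Contact came at TCP z 0.308, exactly the predicted home height. Release.

>>> {"api": "move_arm", "payload": {"deltas": [[0, 0, -0.001, 0], [0, 0, -0.001, 0], [0, 0, -0.001, 0], [0, 0, -0.001, 0]], "hand": 40}}

```text
time: 13.62
tool_pos: [0.513, 0.2061, 0.3071]
eef_rot: [1.074, 2.952, -0.0]
ft_force: [0.6, 0.6, 0.4]
gripper_width: 0.0401
```

>>> {"api": "move_arm", "payload": {"deltas": [[0, 0, -0.02, 0], [0, 0, -0.04, 0], [0, 0, -0.04, 0], [0, 0, -0.04, 0]], "hand": 85}}

```text
time: 14.12
tool_pos: [0.5129, 0.206, 0.3273]
eef_rot: [1.074, 2.952, 0.0]
ft_force: [-0.0, -0.2, -0.2]
gripper_width: 0.0845
```

Run:
```python
from h import *
go(.5129,.206,.274,50)
a=manip.capture('scene')
p=pts(mask('scene',a,(105,120,50),(130,255,255),(340,100,380,150)))
k=mask('scene',a,(0,0,150),(180,50,255),(330,110,395,160)); q=pts(k); print('cover px',q.min(0),q.max(0))
for y in range(108,136): print(y,' '.join('r' if int(v[0])>1.6*int(v[1]) and v[0]>v[2] else 'b' if int(v[2])>1.5*int(v[0]) else '.' for v in a[y,345:378]))
cv2.imwrite('pics/l3.png',cv2.resize(a[70:190,300:420],(500,500))[:,:,::-1])
```

```text
t 14.12 tcp [0.5129 0.206  0.3273] jaw 50.02 tilt 0.01 q [ 0.26  0.3   1.68 -0.    1.17 -0.62] F [-0.  -0.2 -0.2] w 84.5
row [-1.000e-04 -1.000e-04  1.067e-01] spin 0.0004
cover px [336. 132.] [383. 159.]
108 b b . . . . . b b b . . . . . . . . . . . . . . b b b b b b b . .
109 b b . . . . . . . . . . . . . . . . b b b b b b b b b b b b b b .
110 . . . . . . . . . . . . b b b b b b b b b b b b b b b b b b b b .
111 . . . . . . . . . . . b b b b b b b b b b b b b b b b b b b b . .
112 . . . . . . . . . . . b b b b b b b b b b b b b b b b b b b . . .
113 . . . . . . . . . . b b b b b b b b b b b b b b b b b b b b . . .
114 . . . . . . . . b b b b b b b b b b b b b b b b b b b b b b . . .
115 . . . . . . . b b b b b b b b b b b b b b b b b b b b b b b . . .
116 . . . . . . b b b b b b b b b b b b b b b b b b b b b b b b . . .
117 . . . . . b b b b b b b b b b b b b b b b b b b b b b b b b . . .
118 . . . . . . . b b b b b b b b b b b b b b b b b b b b b b b . . .
119 . . . . . . . . . . b b b b b b b b b b b b b b b b b b b b . . .
120 . . . . . . . . . . . . . . b b b b b b b b b b b b
[... 364 characters left out ...]

126 . . . . . . . . . . . . . . . . r . . . . . . . . . . . . . . . .
127 . . . . . . . . . . . . . . r r r r r . . . . . . . . . . . . . .
128 . . . . . . . . . . . . . . r r r r r r . . . . . . . . . . . . .
129 . . . . . . . . . . . . . . r r r r r . . . . . . . . . . . . . .
130 . . . . . . . . . . . . . . r r r r r . . . . . . . . . . . . . .
131 . . . . . . . . . . . . . . r r r r r . . . . . . . . . . . . . .
132 . . . . . . . . . . . . . . r r r r r . . . . . . . . . . . . . .
133 . . . . . . . . . . . b b . r r r r r . b . . . . . . . . . . . .
134 . . . . . . . . . . b b b r r r r r r . b b . . . . . . . . . . .
135 . . . . . . . . b b b b . r r r r r r . b b b . . . . . . . . . .
```

View pics/l3.png

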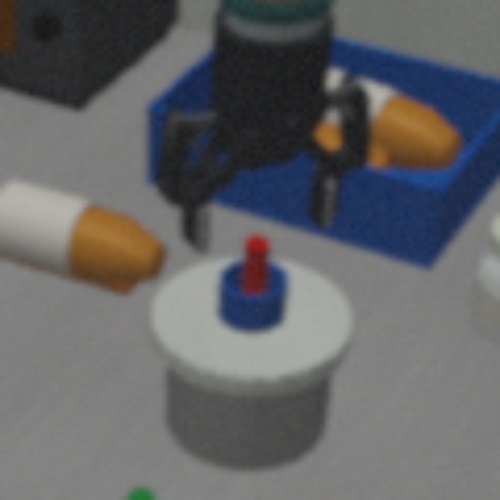

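Cover sits level on the pot (crop (250,320)), stem top at (256,243), fingers either side. Descend around the collar.

>>> {"api": "move_arm", "payload": {"deltas": [[0, 0, 0.04, 0], [0, 0, 0.075, 0], [0, 0, 0.1, 0], [0, 0, 0.105, 0], [0, 0, 0.105, 0]]}}

```text
time: 14.8
tool_pos: [0.5132, 0.2061, 0.2748]
eef_rot: [1.074, 2.952, 0.0]
ft_force: [-0.7, 0.5, -0.1]
gripper_width: 0.0853
```

Run:
```python
from h import *
print(onplane('scene',(361.3,127.8),.161).round(4))
go(.5129,.206,.274,50)
```

```text
[[0.5136 0.2064 0.161 ]]
t 14.8 tcp [0.5132 0.2061 0.2748] jaw 50.02 tilt 0.02 q [ 0.26  0.35  1.75 -0.    1.05 -0.62] F [-0.7  0.5 -0.1] w 85.3
row [ 0.0003 -0.0005  0.0016] spin 0.0004
```

Stem measured at (0.5136, 0.2064), on the tool axis. Close on the collar.

>>> {"api": "move_arm", "payload": {"deltas": [[0, 0, 0, 0], [0, 0, 0, 0], [0, 0, 0, 0], [0, 0, 0, 0], [0, 0, 0, 0]], "hand": 30, "force": 40}}

```text
time: 15.42
tool_pos: [0.5132, 0.2061, 0.2756]
eef_rot: [1.073, 2.951, 0.001]
ft_force: [-1.4, 0.1, 5.4]
gripper_width: 0.0493
```

>>> {"api": "move_arm", "payload": {"deltas": [[0, 0, -0.004, 0], [0, 0, -0.01, 0], [0, 0, -0.02, 0], [0, 0, -0.03, 0], [0, 0, -0.04, 0]]}}

```text
time: 16.05
tool_pos: [0.513, 0.206, 0.2951]
eef_rot: [1.074, 2.952, 0.0]
ft_force: [-0.1, 0.4, -1.6]
gripper_width: 0.0492
```

Run:
```python
from h import *
go(.5129,.206,.40,50)
a=manip.capture('scene')
cv2.imwrite('pics/l4.png',cv2.resize(a[70:190,300:420],(500,500))[:,:,::-1])
```

```text
t 16.05 tcp [0.513  0.206  0.2951] jaw 50.02 tilt 0.01 q [ 0.26  0.33  1.72 -0.    1.09 -0.62] F [-0.1  0.4 -1.6] w 49.2
row [ 0.000e+00 -2.000e-04 -2.099e-01] spin 0.0004
```

View pics/l4.png

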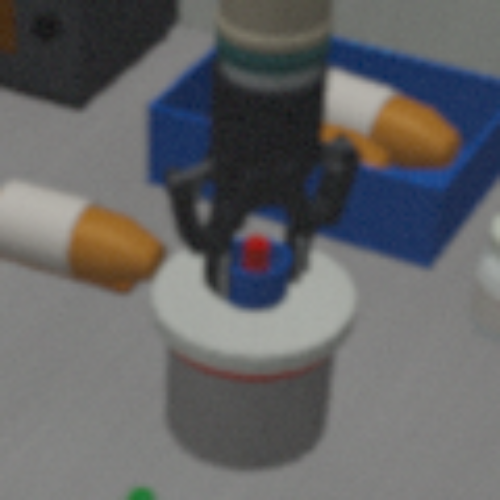

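Only the cover rises; the red flange stays seated. Keep lifting straight up to about 135 mm total.

>>> {"api": "move_arm", "payload": {"deltas": [[0, 0, -0.04, 0], [0, 0, -0.09, 0], [0, 0, -0.14, 0], [0, 0, -0.19, 0], [0, 0, -0.225, 0]]}}

```text
time: 16.73
tool_pos: [0.513, 0.2061, 0.4086]
eef_rot: [1.073, 2.951, 0.001]
ft_force: [0.5, -0.0, -1.9]
gripper_width: 0.0492
```

>>> {"api": "move_arm", "payload": {"deltas": [[0, 0, -0.005, 0], [0, 0, -0.005, 0], [0, 0, -0.005, 0], [0, 0, -0.005, 0]]}}

```text
time: 17.23
tool_pos: [0.5128, 0.206, 0.4088]
eef_rot: [-1.073, -2.951, 0.002]
ft_force: [0.1, 0.2, -1.8]
gripper_width: 0.0491
```

Run:
```python
from h import *
go(.5129,.206,.41,50); print(manip.get_state()['joint_velocities'].round(3))
a=manip.capture('scene')
cv2.imwrite('pics/l5.png',cv2.resize(a[40:190,290:430],(560,600))[:,:,::-1])
```

```text
t 17.23 tcp [0.5128 0.206  0.4088] jaw 50.02 tilt 0.09 q [ 0.26  0.24  1.54 -0.    1.36 -0.62] F [ 0.1  0.2 -1.8] w 49.1
row [-0.0001  0.     -0.0023] spin 0.0004
[ 0.001 -0.001 -0.003 -0.    -0.    -0.   ]
```

View pics/l5.png

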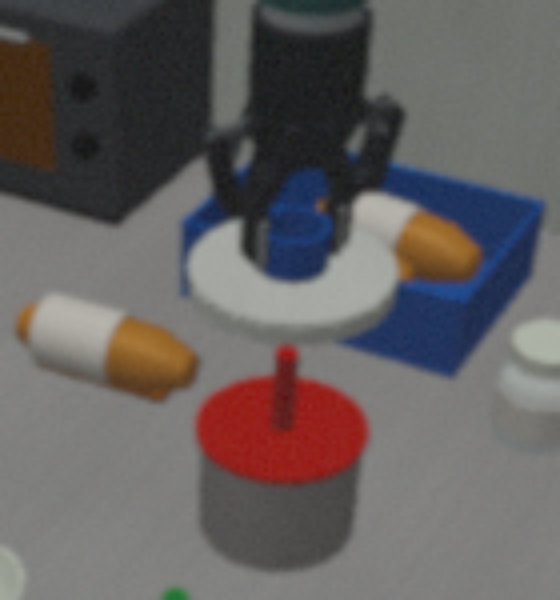

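```bash
python3 -c "
from cell import manip
print(manip.sign_off())"
```

```text
the job is handed in; nothing more can be done
None
```

The job is done and handed in at about 17.3 s of the 61 s allowed; no verdict came back.

- **Clamp:** I turned the knob by about 67°, to roughly 1.35 rad. The picture showed the tongue pointing well away from the lids.
- **Lids onto the pot:** I lifted both lids by the red stem; the wrist force read about 4.3 N, which matches their combined weight. Contact came at TCP height 0.308 m, the height worked out for a fully home lid, and I let go only then.
- **Dust cover:** I gripped the cover alone by its blue collar and raised it about 133 mm straight up. Its lower edge is about 53 mm above the top of the stem.

**Last checks:** the picture showed the red lid level and home on the pot, with the cover held level above it. The cover's load read about 1.8 N, the opening 49 mm and the joint speeds about zero. The pot and the things near it looked untouched, but I did not compare before and after positions for every bystander.

**Disagreements:**
- The circle fits of the pot centre differed by up to about 12 mm in y. A drawn overlay of the pot and the stem measured afterwards agreed on the centre to about 1.5 mm.
- During the knob grasp the tool sat about 4 mm off the turning axis, along the knob. I allowed for that while turning.

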